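# Seat an eyelet die by feel and lock it with the keeper fork

### The job

Get the eyelet-setting bed ready: with the keeper fork left back, set the steel flanged die on the bed's die plate and slide it gently across the plate, feeling for the shallow round pocket, until it drops in and sits flat and fully home. Then draw the keeper fork forward by its black knob to its stop so that its prongs lie over the die's flange, and let go; never force or jam the die, and leave the brass die and the rest of the kit where they are.

Things in the scene. Friction and masses are not known exactly. Their poses are not given: they have to be found in the camera images.
- bed: Eyelet-setting bed: green cast base 246 x 130 mm fixed on the table, bare steel die plate in front, keeper fork behind. Origin on the table (z = 0) under the centre line; x along the centre line, away from the robot, towards the fork; y left; z up. Base spans x -78 to 168 mm; the cheeks that guide the fork (x 68 to 164, y +-34 to 45 mm) are 48 mm high.
- plate_top (a point): Point of the die plate's flat top (106 along x, 90 mm along y) straight above the bed's origin, 32 mm up; axes as the bed. A round pocket 48 mm across, 5 mm deep, square-edged, with a flat dark floor, is sunk in the plate. Its centre is on the centre line (y = 0), anywhere from x = -24 to +6 mm of this point: the plate is clamped where the last hem needed it and this is not measured.
- steel_die_mid (a point): Centre of the loose steel die, half-way up (12 mm above its underside); z up. It stands on the table: a disc (flange) 46 mm across, 8 mm thick, with a round boss 26 mm across, 16 mm high on top, to be held by; 24 mm high in all, 0.12 to 0.22 kg. Lying on the die plate outside the pocket this point is 12 mm above the plate's top; home in the pocket, 7 mm.
- brass_die_mid (a point): Centre, half-way up (12 mm), of a similar loose die in brass with a flange of only 34 mm: not wanted for this job.
- fork (a joint): Keeper fork, m: 0 fully back (starts within 5 mm of it), grows as it is drawn along the bed's -x; 0.062 at the forward stop. About 3 N of friction; stays where left. Its underside is 5 mm above the plate's top: it clears the flange of a die that is home by 2 mm and strikes one that is not. It can be drawn by its knob.
- fork_slot (a point): Bottom of the slot between the fork's two prongs, on its underside, moving with it (bed x = 90 mm when fully back). The prongs are 9 mm wide, 34 mm apart inside, 5 mm thick, and reach 51 mm from here along the bed's -x; they pass either side of the boss.
- fork_knob (a point): Centre of the fork's upright black knob, 20 mm across at the head, from 42 to 71 mm above the table; this point is 57 mm above it, on the centre line, bed x = 115 mm when the fork is fully back.
- basin_rim (a point): Middle of the mouth of the blue basin of water that stands fixed between the dies and the bed: about 0.36 (x) by 0.44 m (y) over its rim, which is about 0.13 m above the table. Carry over it or round its front.
- setter: Dark steel setting punch, 25 mm across and 88 mm high, standing loose on the table; origin at the centre of its foot. A bystander.
- eyelet_dish: Round white dish of brass eyelets, 80 mm across and 18 mm high; origin at the centre of its underside. A bystander.
Things that resemble listed ones, but are neither listed nor needed, are in the scene too. Of the things shaped like the part that bears steel_die_mid, the bare steel one is meant.

How it is judged (in metres and radians):
On the way:
1. the steel die sits home in the pocket while the fork is still back (within 15 mm) (z of steel_die_mid in the frame of bed between 0.037 and 0.0405 m and x of steel_die_mid in the frame of bed between -0.027 and 0.009 m and y of steel_die_mid in the frame of bed between -0.003 and 0.003 m and angle between steel_die_mid's own z axis and vertical below 0.05 rad and value of joint fork below 0.015 m), for 0.2 s.
At the end, for the whole second after the job is handed in: The steel die is flat in the pocket (within 1.5 mm of full depth, tilt under 0.05 rad, within 3 mm of the bed's centre line) and the fork is at least 58 mm forward; everything is let go (z of steel_die_mid in the frame of bed between 0.037 and 0.0405 m and x of steel_die_mid in the frame of bed between -0.027 and 0.009 m and y of steel_die_mid in the frame of bed between -0.003 and 0.003 m and angle between steel_die_mid's own z axis and vertical below 0.05 rad and value of joint fork above 0.058 m); the robot touches nothing.
It fails at once if the die is pressed, pushed or jammed against the bed, its plate or its fork with more than 25 N (contact force between steel_die and bed above 25 N).
It fails at once if the brass die, the punch or the dish of eyelets is moved more than 20 mm (distance of any of brass_die_mid, setter, eyelet_dish from where it was at the start of the episode above 0.02 m).
It also fails if it takes over 69 s, if anything falls off the work surface, if the arm or the gripper's body presses on something with over 40 N, if the wrist force passes 120 N, or if a joint passes its speed limit or range.

### The arm

A 6-joint arm with a two-finger parallel gripper is mounted at the origin on a cart in front of the work surface, level with it; the furniture and walls round the work are solid. World frame = base frame: x ahead of the robot, y to its left, z up, the work surface at z = 0. Lengths are in m, angles in degrees, forces in N, time in s.
With the tool pointing down it reaches from about 0.35 to 0.775 m from the base axis. Payload 7.3 kg.
Tool frame: the origin (TCP) lies at the very end of the fingers, on their centre line; the grasp point (between the pads) lies 19 mm behind it; z points along the fingers, y is the direction in which the jaws open and shut (so a half turn about z gives the same grasp; the last joint's range is limited). The gripper opens to 92 mm and grips with 3 to 60 N. Pads are 19 mm wide; open, the fingers measure 130 mm over their backs; the gripper's body (75 mm by 190 mm) begins 47 mm behind the grasp point.
Start: joints at [57.525, 19.595, 87.324, -0, 73.075, -8.365], TCP at [0.214, 0.479, 0.227] pointing down, gripper open.
Joint ranges: [-145.02, 145.02], [-44.19, 115.74], [2.07, 154.8], [-57.11, 237.11], [16.16, 152.29], [-177.93, 177.93]. Speed limits (degrees/s): [147.25, 147.25, 180, 180, 180, 180].

### API

Orientations are given as a 3x3 rotation matrix whose columns are the frame's x, y, z axes.
In Python, from cell import bot gives the robot as it stands.
- The arm moves only by the tool step_arm, never from a script. Its argument "rows" is one flat list of numbers, 5 for each row, row after row: the opening, from 0 (shut) to 1 (fully open), then the shift along the tool's x, y, z in mm, then the turn about the tool's z in rad. In form: [fingers, x, y, z, roll, fingers, x, y, z, roll, ...]. A call has 1 to 10 rows; each row is the pose to reach, as a shift and turn from the pose commanded when the call began, along the tool's axes at that moment; what a row does not reach only later rows make up. A row lasts 1/12 s, in which the tool goes at most 41.7 mm and 7.16 degrees, less where a joint would pass 70% of its speed; a pose out of reach is approached as far as the arm can. A call with a gripper value outside its range is refused whole. The fingers move at their own pace and stop on an object; the grip force is fixed at half the most. Time passes only in rows, so rows that repeat a pose let the fingers close. It gives the time, the measured TCP pose, the force and the opening at its end, in the units of the state.
- bot.state(): the state, without advancing time (a new reading comes with each control period).
- bot.capture(name): name is "scene" or "top"; returns a dict with "image" (384x512x3 uint8, red, green, blue), "depth" (384x512 float32, m along the optical axis (not along the pixel's ray), 0 where there is no reading), "fx", "fy", "cx", "cy" (pixels), "k1" (the pictures are not rectified: a ray, as slopes to the right and down, at radius r is drawn at 1 + k1 r^2 times it, then the intrinsics apply), "view" (4x4, takes a point from world to camera coordinates). Camera axes: x right, y up, looking along -z (the intrinsics and any distortion apply to the point x, -y, -z); pixel columns grow to the right and rows downward; lengths in m; the calibration is good to about 2 mm. A picture is of the moment at which its call begins.
- bot.finish_job(): hands the job in, once; it reports no verdict.
The state is a dict: "time": time; "joints": joint angles; "qvel": joint speeds; "tau": joint torques, N m; "position": TCP position; "ee_rot": TCP orientation; "force": force on the tool from outside, world axes, zero at the start; "torque": the same for the moment, N m; "grip_width": finger opening in m.
Only numpy, scipy, OpenCV 4.12 (cv2) and the standard library are available. Lean on these libraries where they do the work, as an engineer would, in place of code of your own. Each camera call takes 0.05 s, during which the arm holds its last target.

## Working session

There is one attempt and no reset: what is moved stays moved. The work goes in short steps, Python scripts to look and compute and a tool call to move; the robot and the scene stay as the last step left them, time stands still between calls to the robot, and variables do not carry over. Pictures are saved under pics/ and viewed, and the job is handed in when it is done.

Besides the shell and the picture viewer there is one more tool, called by a JSON object that holds its "op" and its "data", one argument or row to a line. step_arm: Moves the arm, as the interface text tells. Its arguments: {"type":"object","properties":{"rows":{"type":"array","items":{"type":"number"}}},"required":["rows"]}

```bash
ls; mkdir -p pics
python3 - <<'E'
from cell import bot
import cv2,numpy as np
print(bot.state())
for n in("scene","top"):
    c=bot.capture(n); np.savez(f"{n}0.npz",**c)
    cv2.imwrite(f"pics/{n}0.png",cv2.resize(c["image"][:,:,::-1],None,fx=1.5,fy=1.5,interpolation=cv2.INTER_CUBIC))
    print(n,c["fx"],c["fy"],c["cx"],c["cy"],c["k1"],c["view"])
E
```

```text
pics
{'time': 0.0, 'joints': array([ 5.75282634e+01,  1.96358304e+01,  8.73765792e+01,  7.41434541e-04,
        7.30746720e+01, -8.36542007e+00]), 'qvel': array([-0.05398198,  0.09169023, -0.01184631,  0.02639211, -0.02531599,
        0.08183252]), 'tau': array([-1.43244040e-03, -4.31248856e+01, -2.44211268e+01,  7.16570718e-02,
        5.60021424e-02, -4.80005224e-05]), 'position': array([0.21418637, 0.4788816 , 0.22605442]), 'ee_rot': array([[-9.12787517e-01,  4.08433920e-01, -8.26432839e-04],
       [ 4.08434689e-01,  9.12786655e-01, -1.27559401e-03],
       [ 2.33361005e-04, -1.50189013e-03, -9.99998845e-01]]), 'force': array([0.30840136, 0.36462776, 0.24100506]), 'torque': array([ 0.03475218,  0.0004537 , -0.0002735 ]), 'grip_width': 0.09148529683643236}
scene 435.8299340728059 435.8299340728059 257.7442258750372 191.72109730365625 -0.00622582047979818 [[ 0.80185899 -0.59747571  0.00670342 -0.47133944]
 [ 0.23155817  0.32107216  0.91831012 -0.19119798]
 [-0.55082028 -0.734803    0.39580498 -1.07034185]
 [ 0.          0.          0.          1.        ]]
top 384.1756690749568 384.1756690749568 258.9000860050423 190.03363340333146 -0.08707889853367495 [[-6.98559918e-04 -9.99971672e-01  7.49449572e-03 -6.93770201e-02]
 [ 9.94765264e-01  7.09345458e-05  1.02186419e-01 -5.48785416e-01]
 [-1.02184056e-01  7.52664735e-03  9.94737035e-01 -1.18811307e+00]
 [ 0.00000000e+00  0.00000000e+00  0.00000000e+00  1.00000000e+00]]
```

View pics/scene0.png

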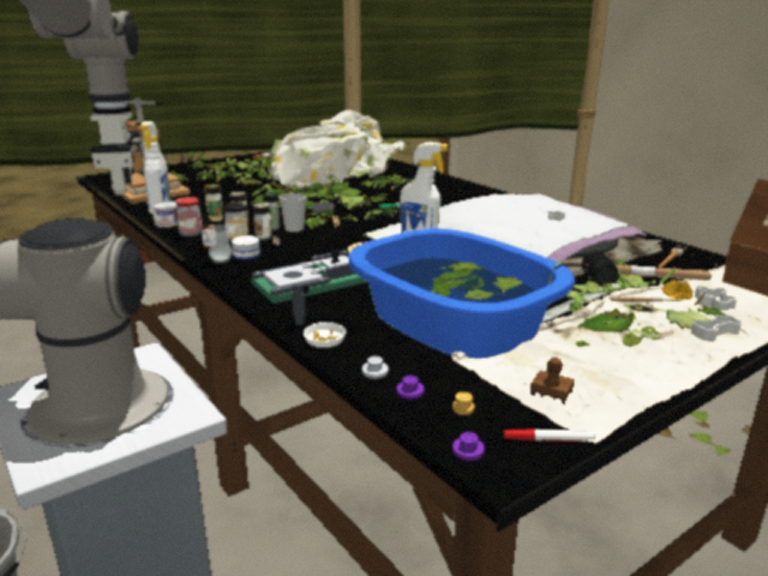

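View pics/top0.png

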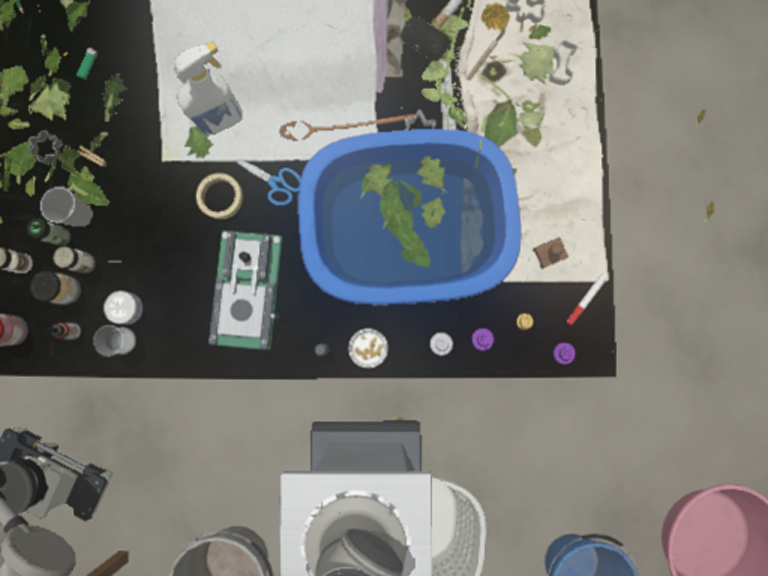

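The steel die is at about (441,343) in the 1.5x top view, with purple ones to its right. The bed is at (245,290), its dark pocket at (241,310) and its knob at (245,258). The punch is at (321,350) and the dish at (368,348).

```bash
cat > h.py <<'E'
import numpy as np,cv2
def load(n): return dict(np.load(n))
def ray(c,u,v):
    x=(u-c["cx"])/c["fx"];y=(v-c["cy"])/c["fy"]
    k=float(c["k1"]);a,b=x,y
    for _ in range(20):
        s=1+k*(a*a+b*b);a,b=x/s,y/s
    V=c["view"];R=V[:3,:3];o=-R.T@V[:3,3]
    return o,R.T@np.array([a,-b,-1.])
def onz(c,u,v,z):
    o,d=ray(c,u,v);return o+d*(z-o[2])/d[2]
def proj(c,p):
    V=c["view"];q=V[:3,:3]@np.array(p)+V[:3,3];a,b=q[0]/-q[2],-q[1]/-q[2]
    s=1+float(c["k1"])*(a*a+b*b);return c["fx"]*a*s+c["cx"],c["fy"]*b*s+c["cy"]
E
python3 - <<'E'
from h import *
c=load("top0.npz")
print("cam",ray(c,0,0)[0], 'scene cam',ray(load("scene0.npz"),0,0)[0])
for n,u,v,z in(("die",441,343,.024),("pocket",241,310,.027),("knob",245,258,.071),("dish",368,348,.018),("punch",321,350,.088),("brass",525,321,.024),("basinL",300,215,.13),("basinB",400,300,.13),("basinR",519,215,.13)):
    print(n,onz(c,u/1.5,v/1.5,z).round(4))
im=c["image"][:,:,::-1]
cv2.imwrite("pics/bed0.png",cv2.resize(im[145:240,130:195],None,fx=6,fy=6,interpolation=cv2.INTER_NEAREST))
cv2.imwrite("pics/dies0.png",cv2.resize(im[195:255,200:320],None,fx=6,fy=6,interpolation=cv2.INTER_NEAREST))
s=load("scene0.npz")["image"][:,:,::-1]
cv2.imwrite("pics/sbed0.png",cv2.resize(s[150:270,155:290],None,fx=5,fy=5,interpolation=cv2.INTER_NEAREST))
E
```

```text
cam [ 0.42445799 -0.06039362  1.23845844] scene cam [-0.16734477 -1.00671592  0.60238526]
die [ 0.4268 -0.1802  0.024 ]
pocket [0.4959 0.2418 0.027 ]
knob [0.6002 0.2252 0.071 ]
dish [ 0.4165 -0.0266  0.018 ]
punch [0.4129 0.0648 0.088 ]
brass [ 0.4726 -0.3592  0.024 ]
basinL [0.6765 0.1045 0.13  ]
basinB [ 0.5093 -0.0912  0.13  ]
basinR [ 0.6773 -0.3267  0.13  ]
```

View pics/bed0.png

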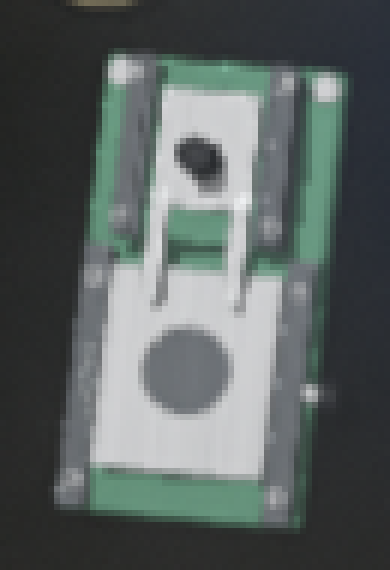

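View pics/dies0.png

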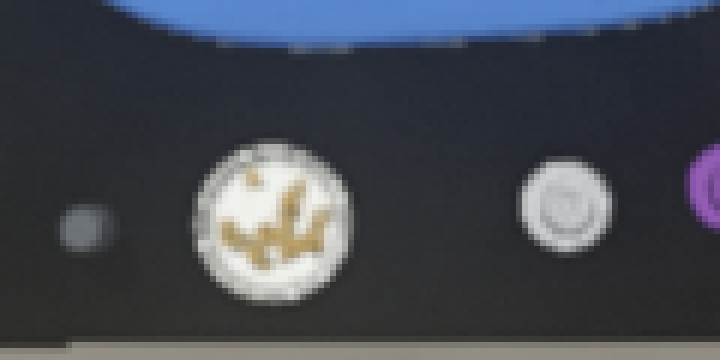

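View pics/sbed0.png

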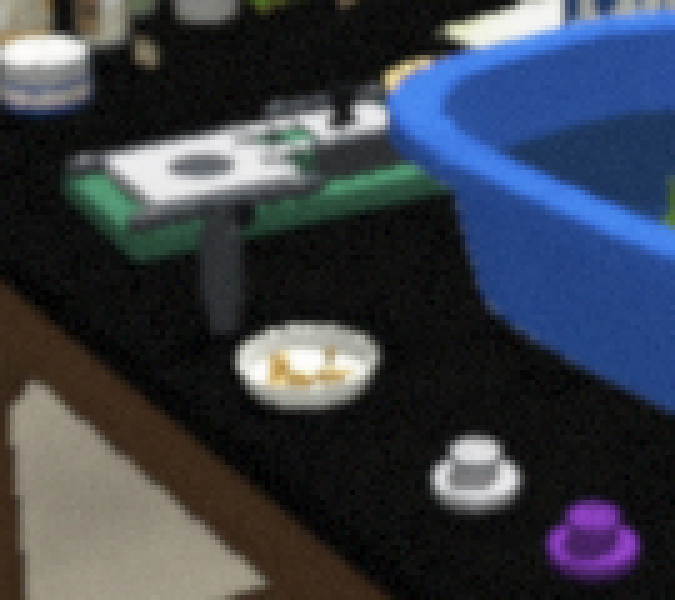

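Run:
```python
from h import *
c=load("top0.npz");im=c["image"].astype(int);hsv=cv2.cvtColor(c["image"],cv2.COLOR_RGB2HSV)
def blobs(mask,box,mn):
    m=np.zeros(mask.shape,np.uint8);x0,x1,y0,y1=box;m[y0:y1,x0:x1]=mask[y0:y1,x0:x1]
    n,l,s,ce=cv2.connectedComponentsWithStats(m)
    return [(s[i],ce[i],(l==i).astype(np.uint8)) for i in range(1,n) if s[i][4]>=mn]
# die steel
for nm,mask,box in(("steel",im.sum(2)>300,(280,308,215,243)),("purple",hsv[...,1]>90,(308,335,212,242)),("punch",im.sum(2)>200,(205,222,222,242))):
    for s,ce,m in blobs(mask,box,8): print(nm,s,ce,"flange z.008",onz(c,*ce,.006).round(4))
# plate white & pocket
V=hsv[...,2];print(V[207,150:175])
g=c["image"][...,1];S=hsv[...,1]
for s,ce,m in blobs((V<150)&(S<60),(149,173,196,218),60):
    ct=max(cv2.findContours(m,0,1)[0],key=cv2.contourArea);e=cv2.fitEllipse(ct)
    print("pocket",s,ce,e)
    for z in(.027,.0295,.032):print(onz(c,*ce,z).round(4))
for s,ce,m in blobs((S>90)&(hsv[...,0]>60)&(hsv[...,0]<95),(130,195,145,240),30): print("green",s,ce)
m=((S>70)&(hsv[...,0]>60)&(hsv[...,0]<95)&(V>60));m[:145]=0;m[240:]=0;m[:,:138]=0;m[:,193:]=0
p=np.argwhere(m)[:,::-1].astype(np.float32)
w=np.array([onz(c,u,v,.03)[:2] for u,v in p],np.float32)*1000
r=cv2.minAreaRect(w);print("rect",r,cv2.boxPoints(r))
m=((V>195)&(S<30));
for s,ce,mm in blobs(m,(144,178,150,235),30):
    print("white",s,ce)
    w=np.array([onz(c,u,v,.032)[:2] for v,u in np.argwhere(mm)],np.float32)*1000
    print(cv2.minAreaRect(w),cv2.boxPoints(cv2.minAreaRect(w)))
m=(V<70)
for s,ce,mm in blobs(m,(155,172,164,180),8): print("knob",s,ce,onz(c,*ce,.065).round(4))
```

```text
steel [287 222  15  15 184] [293.8423913  228.82608696] flange z.008 [ 0.4263 -0.1814  0.006 ]
purple [314 218  16  16 199] [321.46231156 225.6281407 ] flange z.008 [ 0.4363 -0.2704  0.006 ]
punch [210 229   9   8  56] [213.51785714 232.46428571] flange z.008 [0.4148 0.0753 0.006 ]
[209 208 207 169 125 117 117 117 117 119 118 120 121 119 118 118 118 124
 163 205 208 208 206 205 199]
pocket [154 200  14  14 158] [160.49367089 206.35443038] ((160.5010223388672, 206.36669921875), (13.115365982055664, 13.52410888671875), 68.04371643066406)
[0.4969 0.2423 0.027 ]
[0.4967 0.2417 0.0295]
[0.4966 0.2411 0.032 ]
rect ((540.0638427734375, 233.89990234375), (129.8627471923828, 245.04522705078125), 85.03556823730469) [[412.38187 179.8149 ]
 [656.5079  158.60933]
 [667.74585 287.98492]
 [423.6198  309.1905 ]]
white [146 160  30  64 908] [161.61123348 196.62995595]
((544.6469116210938, 236.04002380371094), (86.6879653930664, 198.3653106689453), 84.89690399169922) [[442.002   201.68996]
 [639.58105 184.04573]
 [647.2918  270.39008]
 [449.71277 288.0343 ]]
knob [160 169   7   6  21] [163.0952381  171.61904762] [0.6023 0.2275 0.065 ]
```

```bash
cat >> h.py <<'E'
def shift(*ts):
    from cell import bot
    s=bot.state();R=s["ee_rot"];print("pos",s["position"].round(4),"yaw y",np.degrees(np.arctan2(R[1,1],R[0,1])).round(2),"f",s["force"].round(2),"w",round(s["grip_width"],4),"t",s["time"])
    for t in ts: print((R.T@(np.array(t)-s["position"])*1000).round(1))
E
python3 -c "
from h import *
shift((.42,.2,.23),(.4265,-.181,.15))"
```

```text
pos [0.2142 0.4789 0.2261] yaw y 65.89 f [ 0.22 -0.49  0.71] w 0.0917 t 0.1
[-301.7 -170.5   -3.7]
[-463.3 -515.5   76.7]
```

{"op": "step_arm", "data": {
  "rows": [1,-302,-170,-4,0,1,-302,-170,-4,0,1,-302,-170,-4,0,1,-302,-170,-4,0,1,-302,-170,-4,0,1,-302,-170,-4,0,1,-302,-170,-4,0,1,-302,-170,-4,0,1,-302,-170,-4,0,1,-302,-170,-4,0]
}}

```text
time: 0.93
position: [0.4224, 0.198, 0.2304]
ee_rot: [[-0.911, 0.413, -0.0], [0.413, 0.911, -0.001], [-0.0, -0.001, -1.0]]
force: [0.6, -0.8, 0.3]
grip_width: 0.0915
```

```bash
python3 -c "
from h import *
shift((.4265,-.181,.15))"
```

```text
pos [0.4224 0.198  0.2304] yaw y 65.62 f [ 0.61 -0.8   0.29] w 0.0915 t 0.9333
[-160.2 -343.4   80.7]
```

{"op": "step_arm", "data": {
  "rows": [1,-160,-343,50,0,1,-160,-343,50,0,1,-160,-343,50,0,1,-160,-343,50,0,1,-160,-343,50,0,1,-160,-343,50,0,1,-160,-343,50,0,1,-160,-343,50,0,1,-160,-343,50,0,1,-160,-343,50,0]
}}

```text
time: 1.77
position: [0.4265, -0.182, 0.1798]
ee_rot: [[-0.911, 0.412, -0.0], [0.412, 0.911, -0.001], [-0.0, -0.001, -1.0]]
force: [-0.1, 0.4, -0.5]
grip_width: 0.092
```

{"op": "step_arm", "data": {
  "rows": [1,0,0,0,0,1,0,0,0,0]
}}

```text
time: 1.93
position: [0.4264, -0.1765, 0.1804]
ee_rot: [[-0.913, 0.409, -0.001], [0.409, 0.913, 0.002], [0.001, 0.001, -1.0]]
force: [-0.5, -0.1, -0.2]
grip_width: 0.0917
```

Run:
```python
from h import *
shift((.4265,-.181,.05))
from cell import bot
c=bot.capture("scene");np.savez("scene1.npz",**c);s=c["image"][:,:,::-1]
cv2.imwrite("pics/scene1.png",cv2.resize(s[130:330,150:400],None,fx=3,fy=3,interpolation=cv2.INTER_CUBIC))
```

```text
pos [ 0.4264 -0.1765  0.1804] yaw y 65.86 f [-0.52 -0.11 -0.16] w 0.0917 t 1.9333
[ -2.2  -4.2 130.4]
```

View pics/scene1.png

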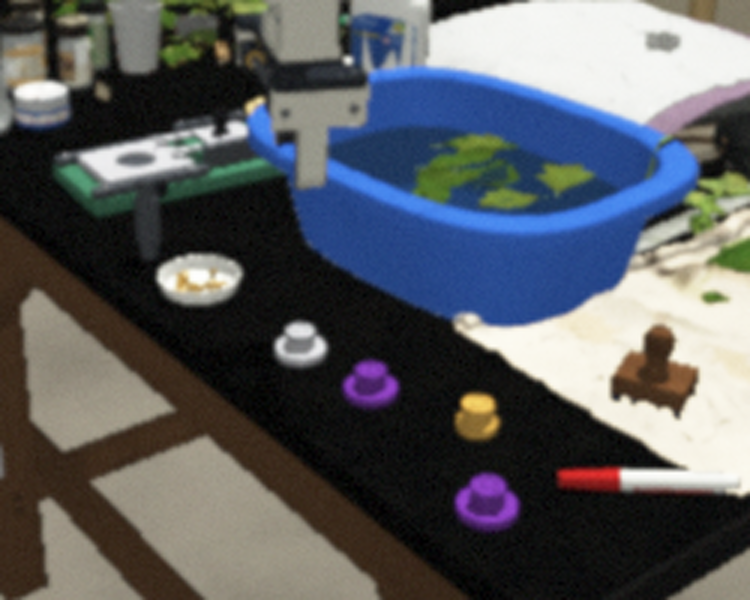

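Run:
```python
from h import *
c=load("scene1.npz");im=c["image"].astype(int)
print("tcp proj",proj(c,(.4264,-.1765,.1804)), "die mid proj",proj(c,(.4265,-.181,.012)))
m=np.zeros(im.shape[:2],np.uint8);m[230:255,238:262]=(im[230:255,238:262].sum(2)>250)
n,l,s,ce=cv2.connectedComponentsWithStats(m)
for i in range(1,n):
  if s[i][4]>20: print(s[i],ce[i], onz(c,*ce[i],.010).round(4)); x,y,w,h,_=s[i]; print("boss top/bot",onz(c,x+w/2-.5,y+h-.5,.003).round(4))
```

```text
tcp proj (np.float64(248.75897044839297), np.float64(185.19527875663067)) die mid proj (np.float64(249.85979254408988), np.float64(243.80340863199694))
[241 237  18  15 202] [249.70792079 244.49009901] [ 0.4261 -0.1809  0.01  ]
boss top/bot [ 0.4113 -0.2004  0.003 ]
```

{"op": "step_arm", "data": {
  "rows": [0.9,-2,-4,40,0,0.8,-2,-4,80,0,0.7,-2,-4,120,0,0.7,-2,-4,120,0,0.7,-2,-4,120,0]
}}

```text
time: 2.4
position: [0.426, -0.1799, 0.0601]
ee_rot: [[-0.914, 0.406, -0.004], [0.406, 0.914, 0.003], [0.005, 0.001, -1.0]]
force: [-0.1, 0.5, 0.7]
grip_width: 0.0659
```

Run:
```python
from h import *
shift((.4265,-.181,.010))
from cell import bot
for n in("scene","top"):
  c=bot.capture(n);np.savez(n+"2.npz",**c)
a=load("scene2.npz")["image"][180:280,190:310,::-1];b=load("top2.npz")["image"][180:260,240:340,::-1]
f=lambda x:cv2.resize(x,(480,480*x.shape[0]//x.shape[1]))
a,b=f(a),f(b)
h=max(len(a),len(b));p=lambda x:cv2.copyMakeBorder(x,0,h-len(x),0,0,0)
cv2.imwrite("pics/p2.png",cv2.resize(np.hstack([p(a),p(b)]),None,fx=.83,fy=.83))
```

```text
pos [ 0.426  -0.1799  0.0601] yaw y 66.03 f [-0.1   0.51  0.74] w 0.0659 t 2.4
[-1.1 -0.9 50.1]
```

View pics/p2.png

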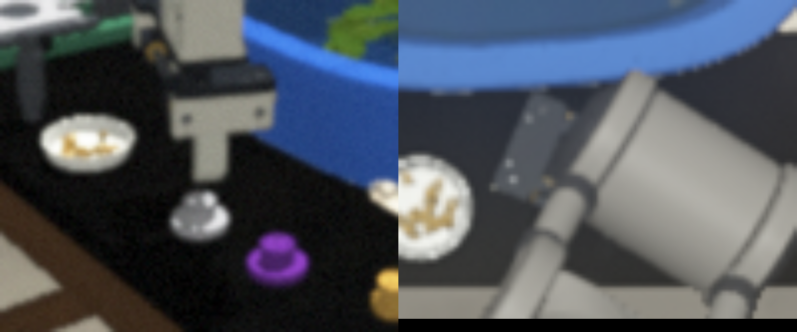

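{"op": "step_arm", "data": {
  "rows": [0.7,-1,-1,25,0,0.6,-1,-1,43,0,0.5,-1,-1,49.5,0,0.45,-1,-1,49.5,0,0.45,-1,-1,49.5,0]
}}

```text
time: 2.92
position: [0.4283, -0.1839, 0.0129]
ee_rot: [[-0.913, 0.408, 0.002], [0.408, 0.913, -0.001], [-0.003, -0.0, -1.0]]
force: [0.2, -0.3, 0.1]
grip_width: 0.0437
```

Run:
```python
from h import *
shift((.4262,-.181,.010))
from cell import bot
c=bot.capture("scene")
cv2.imwrite("pics/s3.png",cv2.resize(c["image"][200:270,200:310,::-1],None,fx=6,fy=6,interpolation=cv2.INTER_CUBIC))
```

```text
pos [ 0.4283 -0.1839  0.0129] yaw y 65.91 f [ 0.21 -0.33  0.09] w 0.0437 t 2.9167
[3.2 1.8 2.9]
```

View pics/s3.png

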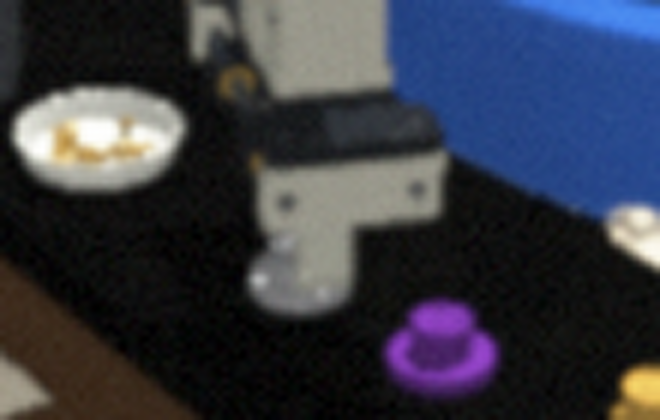

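Run:
```python
from h import *
from cell import bot
for i in range(6):
  s=bot.state();print(s["time"],s["position"].round(4),s["joints"].round(2),s["force"].round(1));bot.capture("top")
```

```text
2.9667 [ 0.4284 -0.184   0.013 ] [-3.2680e+01  3.0860e+01  1.1074e+02  1.0000e-02  3.8220e+01 -9.8590e+01] [ 0.4 -0.8  0. ]
3.0167 [ 0.4284 -0.184   0.0129] [-3.2690e+01  3.0870e+01  1.1075e+02  1.0000e-02  3.8200e+01 -9.8600e+01] [-0.1 -0.4 -0.2]
3.0667 [ 0.4282 -0.184   0.0127] [-3.2690e+01  3.0890e+01  1.1077e+02  1.0000e-02  3.8180e+01 -9.8600e+01] [-0.  -0.3  0.5]
3.1167 [ 0.428  -0.1839  0.0124] [-3.2700e+01  3.0910e+01  1.1079e+02  1.0000e-02  3.8170e+01 -9.8600e+01] [-0.3  0.2  1. ]
3.1667 [ 0.4278 -0.1838  0.0122] [-3.270e+01  3.093e+01  1.108e+02  1.000e-02  3.816e+01 -9.860e+01] [0.7 0.7 0.2]
3.2167 [ 0.4277 -0.1837  0.0119] [-3.2700e+01  3.0960e+01  1.1082e+02  1.0000e-02  3.8150e+01 -9.8600e+01] [-0.3 -0.1 -0.5]
```

{"op": "step_arm", "data": {
  "rows": [0.45,0,0,0,0,0.45,0,0,0,0,0.45,0,0,0,0,0.45,0,0,0,0,0.45,0,0,0,0,0.45,0,0,0,0]
}}

```text
time: 3.77
position: [0.4273, -0.1835, 0.0112]
ee_rot: [[-0.913, 0.408, -0.0], [0.408, 0.913, 0.0], [0.0, 0.0, -1.0]]
force: [0.2, -0.2, -0.3]
grip_width: 0.0413
```

```bash
python3 -c "
from h import *
shift((.4262,-.181,.010))"
```

```text
pos [ 0.4273 -0.1835  0.0112] yaw y 65.89 f [ 0.2  -0.24 -0.34] w 0.0413 t 3.7667
[2.  1.9 1.2]
```

{"op": "step_arm", "data": {
  "rows": [0.45,2,2,1,0,0.45,2,2,1,0,0.4,2,2,1,0,0.35,2,2,1,0,0.3,2,2,1,0,0.2,2,2,1,0,0.2,2,2,1,0,0.2,2,2,1,0,0.2,2,2,1,0,0.2,2,2,1,0]
}}

```text
time: 4.6
position: [0.4263, -0.181, 0.0102]
ee_rot: [[-0.913, 0.408, 0.0], [0.408, 0.913, -0.0], [-0.0, 0.0, -1.0]]
force: [-0.0, -0.2, -0.6]
grip_width: 0.0249
```

```bash
python3 -c "
from h import *
shift((.4262,-.181,.010))"
```

```text
pos [ 0.4263 -0.181   0.0102] yaw y 65.89 f [-0.03 -0.17 -0.62] w 0.0249 t 4.6
[ 0.1 -0.1  0.2]
```

{"op": "step_arm", "data": {
  "rows": [0.15,0,0,-15,0,0.15,0,0,-45,0,0.15,0,0,-85,0,0.15,0,0,-125,0,0.15,0,0,-165,0,0.15,0,0,-190,0,0.15,0,0,-190,0,0.15,0,0,-190,0]
}}

```text
time: 5.27
position: [0.4266, -0.181, 0.2011]
ee_rot: [[-0.913, 0.408, 0.002], [0.408, 0.913, -0.001], [-0.003, -0.0, -1.0]]
force: [-0.6, -0.7, -3.3]
grip_width: 0.025
```

Run:
```python
from h import *
shift((.43,.05,.2),(.48,.243,.2))
from cell import bot
c=bot.capture("scene")
cv2.imwrite("pics/s4.png",cv2.resize(c["image"][130:260,190:320,::-1],None,fx=4,fy=4,interpolation=cv2.INTER_CUBIC))
```

```text
pos [ 0.4266 -0.181   0.2011] yaw y 65.89 f [-0.62 -0.68 -3.34] w 0.025 t 5.2667
[ 91.2 212.3   0.8]
[124.4 408.8   0.7]
```

View pics/s4.png

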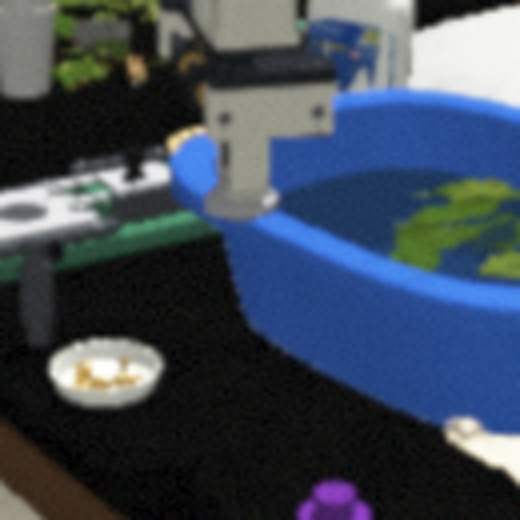

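{"op": "step_arm", "data": {
  "rows": [0.15,12,40,-10,0.1,0.15,24,80,-10,0.22,0.15,35,120,-10,0.34,0.15,46,160,-10,0.46,0.15,58,200,-10,0.58,0.15,70,240,-10,0.7,0.15,82,280,-10,0.82,0.15,94,320,-10,0.94,0.15,105,360,-10,1.06,0.15,120,395,-10,1.18]
}}

```text
time: 6.15
position: [0.473, 0.1787, 0.2077]
ee_rot: [[-0.086, 0.996, -0.005], [0.996, 0.086, -0.001], [-0.001, -0.005, -1.0]]
force: [0.8, 0.2, -2.6]
grip_width: 0.0253
```

{"op": "step_arm", "data": {
  "rows": [0.15,0,0,0,0,0.15,0,0,0,0,0.15,0,0,0,0,0.15,0,0,0,0]
}}

```text
time: 6.48
position: [0.4735, 0.1761, 0.2091]
ee_rot: [[-0.091, 0.996, -0.003], [0.996, 0.091, -0.001], [-0.001, -0.003, -1.0]]
force: [-0.2, 0.3, -1.6]
grip_width: 0.0248
```

Run:
```python
from h import *
shift((.4847,.2425,.1))
from cell import bot
c=bot.capture("scene")
cv2.imwrite("pics/s5.png",cv2.resize(c["image"][90:260,110:310,::-1],None,fx=3.5,fy=3.5,interpolation=cv2.INTER_CUBIC))
```

```text
pos [0.4735 0.1761 0.2091] yaw y 5.22 f [-0.25  0.35 -1.62] w 0.0248 t 6.4833
[ 65.2  17.4 109. ]
```

View pics/s5.png

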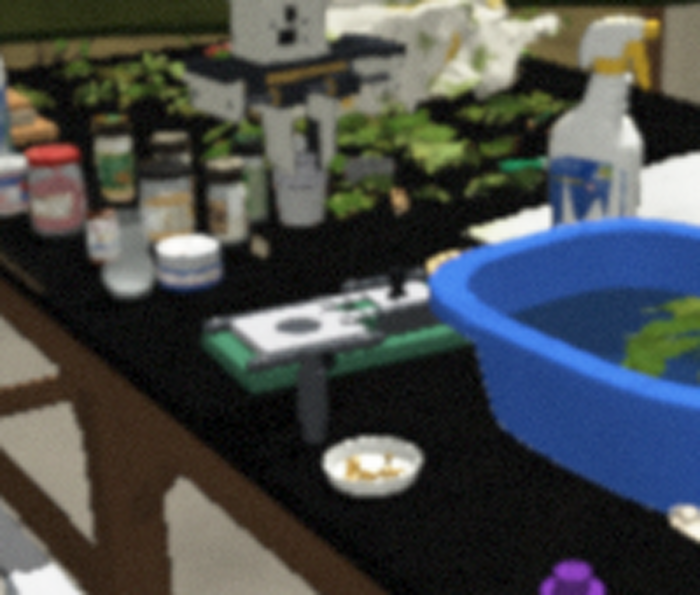

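{"op": "step_arm", "data": {
  "rows": [0.15,30,8,20,0.09,0.15,65,17,50,0.178,0.15,65,17,85,0.178,0.15,65,17,100,0.178,0.15,65,17,100,0.178,0.15,65,17,100,0.178,0.15,65,17,100,0.178,0.15,65,17,100,0.178,0.15,65,17,100,0.178]
}}

```text
time: 7.28
position: [0.4862, 0.2433, 0.112]
ee_rot: [[0.088, 0.996, 0.003], [0.996, -0.088, 0.001], [0.001, 0.003, -1.0]]
force: [-0.5, -1.3, -1.1]
grip_width: 0.0254
```

Run:
```python
from h import *
shift((.4847,.2425,.1))
from cell import bot
for n in("scene","top"):
  c=bot.capture(n);np.savez(n+"6.npz",**c)
a=load("scene6.npz")["image"][120:240,140:260,::-1];b=load("top6.npz")["image"][140:240,120:220,::-1]
f=lambda x:cv2.resize(x,(400,400))
cv2.imwrite("pics/p6.png",np.hstack([f(a),f(b)]))
```

```text
pos [0.4862 0.2433 0.112 ] yaw y -5.02 f [-0.54 -1.28 -1.1 ] w 0.0254 t 7.2833
[-0.9 -1.4 12. ]
```

View pics/p6.png

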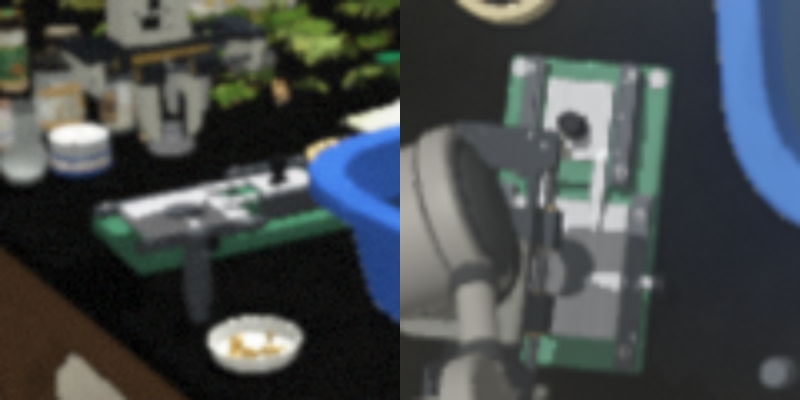

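{"op": "step_arm", "data": {
  "rows": [0.15,-1,-1.5,30,0,0.15,-1,-1.5,50,0,0.15,-1,-1.5,60,0,0.15,-1,-1.5,60,0,0.15,-1,-1.5,60,0,0.15,-1,-1.5,60,0,0.15,-1,-1.5,60,0,0.15,-1,-1.5,60,0,0.15,-1,-1.5,60,0,0.15,-1,-1.5,60,0]
}}

```text
time: 8.22
position: [0.4838, 0.2427, 0.0508]
ee_rot: [[0.087, 0.996, 0.001], [0.996, -0.087, 0.0], [0.0, 0.001, -1.0]]
force: [-0.4, -0.3, -1.8]
grip_width: 0.0249
```

Run:
```python
from h import *
shift((.4847,.2425,.044))
from cell import bot
for n in("scene","top"):
  c=bot.capture(n);np.savez(n+"7.npz",**c)
a=load("scene7.npz")["image"][140:220,150:230,::-1];b=load("top7.npz")["image"][140:240,120:220,::-1]
f=lambda x:cv2.resize(x,(400,400))
cv2.imwrite("pics/p7.png",np.hstack([f(a),f(b)]))
```

```text
pos [0.4838 0.2427 0.0508] yaw y -4.97 f [-0.39 -0.3  -1.82] w 0.0249 t 8.2167
[-0.1  0.9  6.8]
```

View pics/p7.png

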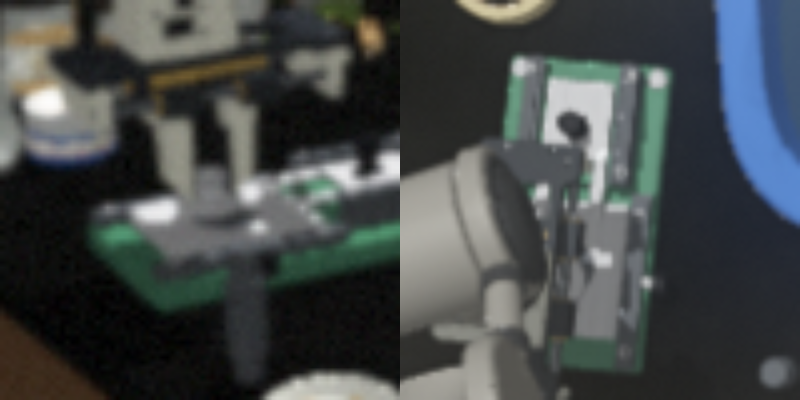

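{"op": "step_arm", "data": {
  "rows": [0.15,0,0,3,0,0.15,0,0,6,0,0.15,0,0,7,0,0.15,0,0,7,0,0.15,0,0,7,0,0.15,0,0,7,0]
}}

```text
time: 8.82
position: [0.4836, 0.2426, 0.0432]
ee_rot: [[0.087, 0.996, -0.0], [0.996, -0.087, 0.0], [0.0, -0.0, -1.0]]
force: [-0.2, 0.5, -1.3]
grip_width: 0.0248
```

{"op": "step_arm", "data": {
  "rows": [0.15,0,0,0.5,0,0.15,0,0,0.5,0,0.15,0,0,1,0,0.15,0,0,1,0]
}}

```text
time: 9.15
position: [0.4835, 0.2426, 0.0423]
ee_rot: [[0.087, 0.996, 0.0], [0.996, -0.087, 0.0], [0.0, 0.0, -1.0]]
force: [0.0, -1.1, -1.9]
grip_width: 0.0246
```

{"op": "step_arm", "data": {
  "rows": [0.3,0,0,0,0,0.31,0,0,0,0,0.31,0,0,0,0,0.31,0,0,0,0,0.31,0,0,0,0]
}}

```text
time: 9.57
position: [0.4836, 0.2427, 0.0424]
ee_rot: [[0.087, 0.996, 0.0], [0.996, -0.087, 0.0], [0.0, 0.0, -1.0]]
force: [0.1, -0.3, -0.0]
grip_width: 0.028
```

Run:
```python
from h import *
shift((.4967,.2415,.042))
from cell import bot
for n in("scene","top"):
  c=bot.capture(n);np.savez(n+"8.npz",**c)
a=load("scene8.npz")["image"][140:220,150:230,::-1];b=load("top8.npz")["image"][140:240,120:220,::-1]
f=lambda x:cv2.resize(x,(400,400))
cv2.imwrite("pics/p8.png",np.hstack([f(a),f(b)]))
```

```text
pos [0.4836 0.2427 0.0424] yaw y -4.97 f [ 0.08 -0.35 -0.02] w 0.028 t 9.5667
[-0.  13.1  0.4]
```

View pics/p8.png

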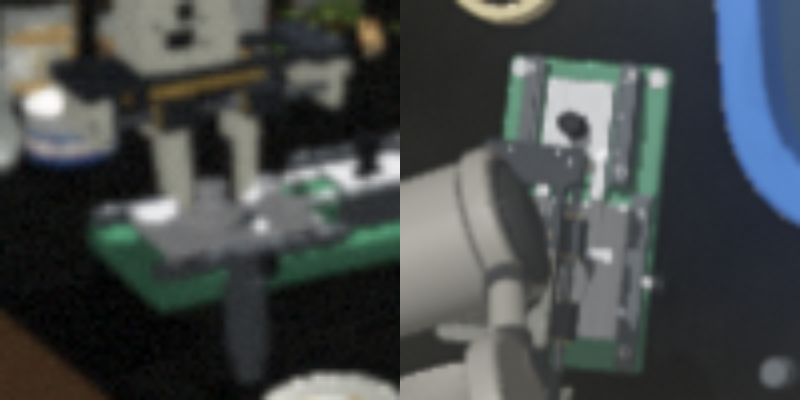

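{"op": "step_arm", "data": {
  "rows": [0.31,0,1,0,0,0.31,0,2,0,0,0.31,0,3,0,0,0.31,0,4,0,0,0.31,0,5,0,0,0.31,0,6,0,0,0.31,0,7,0,0,0.31,0,8,0,0,0.31,0,8,0,0]
}}

```text
time: 10.42
position: [0.4909, 0.2412, 0.042]
ee_rot: [[0.086, 0.996, -0.002], [0.996, -0.086, -0.001], [-0.001, -0.002, -1.0]]
force: [-4.0, -3.2, 2.5]
grip_width: 0.0286
```

{"op": "step_arm", "data": {
  "rows": [0.31,0,0.7,0,0,0.31,0,1.4,0,0,0.31,0,2,0,0,0.31,0,2.5,0,0,0.31,0,3,0,0,0.31,0,3,0,0]
}}

```text
time: 10.92
position: [0.4941, 0.2411, 0.0419]
ee_rot: [[0.087, 0.996, -0.001], [0.996, -0.087, -0.001], [-0.001, -0.001, -1.0]]
force: [-3.5, -3.1, 0.7]
grip_width: 0.0286
```

{"op": "step_arm", "data": {
  "rows": [0.31,0,0.5,0,0,0.31,0,1,0,0,0.31,0,1.5,0,0,0.31,0,1.5,0,0]
}}

```text
time: 11.25
position: [0.4958, 0.2413, 0.0421]
ee_rot: [[0.087, 0.996, -0.001], [0.996, -0.087, -0.0], [-0.001, -0.001, -1.0]]
force: [-3.8, -3.3, 1.1]
grip_width: 0.0286
```

```bash
cat > look.py <<'E'
import sys
from h import *
from cell import bot
shift((.4967,.2415,.042))
k=sys.argv[1]
for n in("scene","top"):
  c=bot.capture(n);np.savez(n+k+".npz",**c)
a=load("scene%s.npz"%k)["image"][150:210,155:215,::-1];b=load("top%s.npz"%k)["image"][140:240,120:220,::-1]
f=lambda x:cv2.resize(x,(400,400),interpolation=cv2.INTER_CUBIC)
cv2.imwrite("pics/p%s.png"%k,np.hstack([f(a),f(b)]))
E
python3 look.py 9
```

```text
pos [0.4958 0.2413 0.0421] yaw y -4.97 f [-3.75 -3.35  1.06] w 0.0286 t 11.25
[0.3 0.9 0.1]
```

View pics/p9.png

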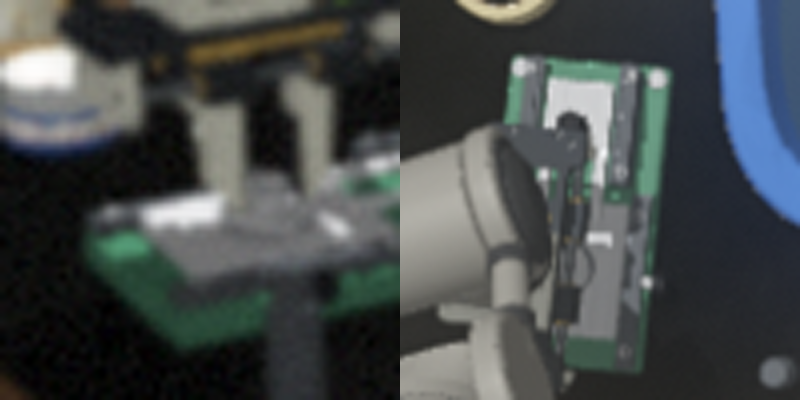

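{"op": "step_arm", "data": {
  "rows": [0.31,0,-0.8,0,0,0.31,0,-1.5,0,0,0.31,0,-1.5,0,0]
}}

```text
time: 11.6
position: [0.4954, 0.2422, 0.0426]
ee_rot: [[0.087, 0.996, 0.002], [0.996, -0.087, 0.001], [0.001, 0.002, -1.0]]
force: [-0.5, -0.3, 0.2]
grip_width: 0.0288
```

{"op": "step_arm", "data": {
  "rows": [0.31,0,-0.8,0,0,0.31,0,-1.5,0,0,0.31,0,-1.5,0,0]
}}

```text
time: 11.85
position: [0.4938, 0.2421, 0.0426]
ee_rot: [[0.087, 0.996, 0.002], [0.996, -0.087, 0.001], [0.001, 0.002, -1.0]]
force: [1.3, 0.3, 0.7]
grip_width: 0.0285
```

```bash
python3 look.py 10;python3 - <<'E'
from h import *
c=load("scene10.npz");cv2.imwrite("pics/z10.png",cv2.resize(c["image"][160:200,160:210,::-1],None,fx=14,fy=14,interpolation=cv2.INTER_CUBIC))
E
```

```text
pos [0.4938 0.2421 0.0426] yaw y -4.97 f [1.27 0.26 0.74] w 0.0285 t 11.85
[-0.3  2.9  0.6]
```

View pics/z10.png

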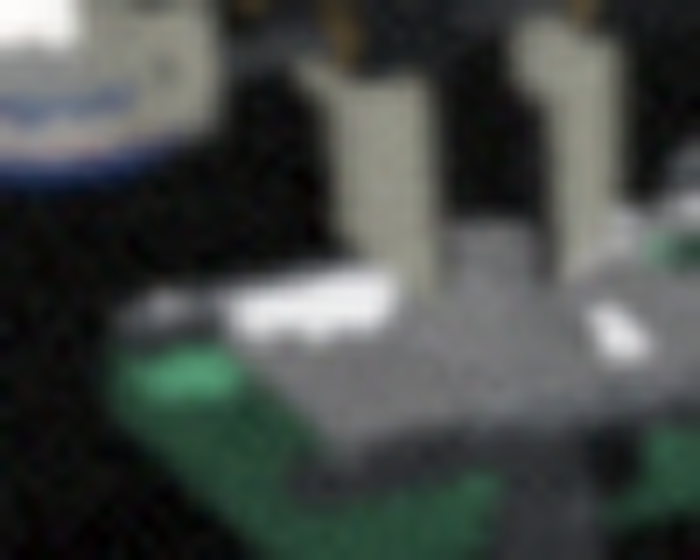

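Run:
```python
from h import *
for k,p in(("8",(.4836,.2427)),("10",(.4945,.242))):
    c=load("scene%s.npz"%k)
    for z in(.056,.051,.04,.035): print(k,z,np.round(proj(c,(*p,z)),1))
    u,v=np.round(proj(c,(*p,.056))).astype(int)
    print(c["image"][v-8:v+14,u-2:u+3].mean((1,2)).round(0), "rows from",v-8)
    d=c["depth"]; 
    V=c["view"]
    for vv in range(v-3,v+10,1):
        z=d[vv,u]; o,dr=ray(c,u,vv); print(vv,(o+dr*z).round(3),end=' ')
    print()
```

```text
8 0.056 [191.1 177.1]
8 0.051 [191.2 178.4]
8 0.04 [191.4 181.4]
8 0.035 [191.5 182.8]
[ 17.  17.  17.  17.  18.  26.  56.  95. 112. 116. 113. 120. 123. 119.
 119. 121. 119. 115. 112. 113. 110.  92.] rows from 169
174 [0.564 0.397 0.001] 175 [0.557 0.383 0.003] 176 [0.485 0.246 0.059] 177 [0.481 0.238 0.058] 178 [0.475 0.228 0.059] 179 [0.479 0.235 0.052] 180 [0.477 0.231 0.051] 181 [0.478 0.234 0.046] 182 [0.477 0.232 0.043] 183 [0.47  0.22  0.045] 184 [0.474 0.229 0.037] 185 [0.469 0.22  0.038] 186 [0.471 0.224 0.032] 
10 0.056 [194.  176.5]
10 0.051 [194.1 177.8]
10 0.04 [194.3 180.8]
10 0.035 [194.4 182.1]
[ 17.  15.  16.  17.  17.  18.  22.  50.  93. 106. 106. 111. 118. 122.
 121. 119. 120. 120. 115. 114. 114. 101.] rows from 168
173 [0.576 0.395 0.003] 174 [0.572 0.387 0.002] 175 [0.567 0.379 0.002] 176 [0.499 0.251 0.054] 177 [0.494 0.242 0.054] 178 [0.488 0.232 0.055] 179 [0.486 0.228 0.053] 180 [0.485 0.226 0.05 ] 181 [0.491 0.238 0.041] 182 [0.488 0.232 0.04 ] 183 [0.483 0.224 0.04 ] 184 [0.483 0.223 0.037] 185 [0.483 0.224 0.033]
```

{"op": "step_arm", "data": {
  "rows": [0.33,0,0.8,0,0,0.36,0,0.8,0,0,0.4,0,0.8,0,0,0.45,0,0.8,-5,0,0.5,0,0.8,-20,0,0.5,0,0.8,-60,0,0.5,0,0.8,-100,0,0.5,0,0.8,-130,0]
}}

```text
time: 12.62
position: [0.4941, 0.2419, 0.1755]
ee_rot: [[0.087, 0.996, 0.002], [0.996, -0.087, 0.001], [0.001, 0.002, -1.0]]
force: [1.8, 0.8, 0.0]
grip_width: 0.0461
```

{"op": "step_arm", "data": {
  "rows": [0.5,-30,0,0,0,0.5,-70,0,0,0,0.5,-110,0,0,0,0.5,-140,0,0,0,0.5,-140,0,0,0]
}}

```text
time: 13.03
position: [0.481, 0.0979, 0.1727]
ee_rot: [[0.09, 0.996, -0.0], [0.996, -0.09, -0.002], [-0.002, -0.0, -1.0]]
force: [0.1, -0.2, -0.5]
grip_width: 0.046
```

```bash
python3 look.py 11
python3 - <<'E'
from h import *
c=load("top11.npz");cv2.imwrite("pics/z11.png",cv2.resize(c["image"][155:235,135:190,::-1],None,fx=7,fy=7,interpolation=cv2.INTER_CUBIC))
E
```

```text
pos [0.481  0.0979 0.1727] yaw y -5.19 f [ 0.09 -0.22 -0.48] w 0.046 t 13.0333
[144.7   2.7 130.5]
```

View pics/p11.png

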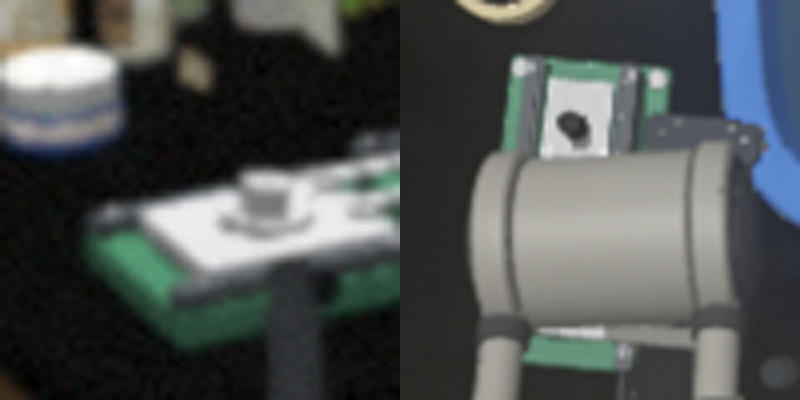

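View pics/z11.png

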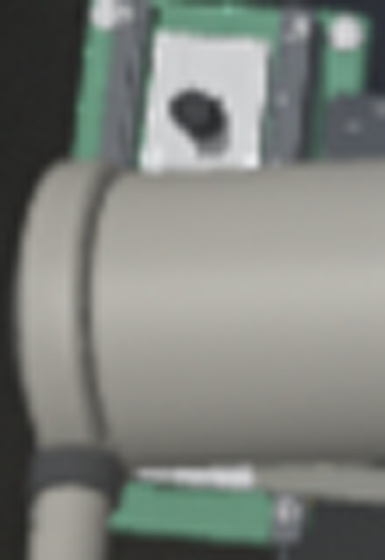

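{"op": "step_arm", "data": {
  "rows": [0.5,-30,-10,-20,0,0.5,-70,-20,-40,0,0.5,-110,-30,-40,0,0.5,-140,-40,-40,0,0.5,-140,-40,-40,0]
}}

```text
time: 13.55
position: [0.4284, -0.037, 0.2128]
ee_rot: [[0.089, 0.996, 0.0], [0.996, -0.089, -0.002], [-0.002, 0.0, -1.0]]
force: [0.2, 0.5, 0.0]
grip_width: 0.0457
```

```bash
python3 look.py 12
python3 - <<'E'
from h import *
a=load("top12.npz")["image"][155:235,135:190,::-1];b=load("scene12.npz")["image"][160:210,160:215,::-1]
f=lambda x:cv2.resize(x,(400,int(400*x.shape[0]/x.shape[1])),interpolation=cv2.INTER_CUBIC)
a,b=f(a),f(b);b=cv2.copyMakeBorder(b,0,len(a)-len(b),0,0,0)
cv2.imwrite("pics/z12.png",np.hstack([a,b]))
E
```

```text
pos [ 0.4284 -0.037   0.2128] yaw y -5.13 f [0.22 0.47 0.01] w 0.0457 t 13.55
[283.7  43.1 170.3]
```

View pics/z12.png

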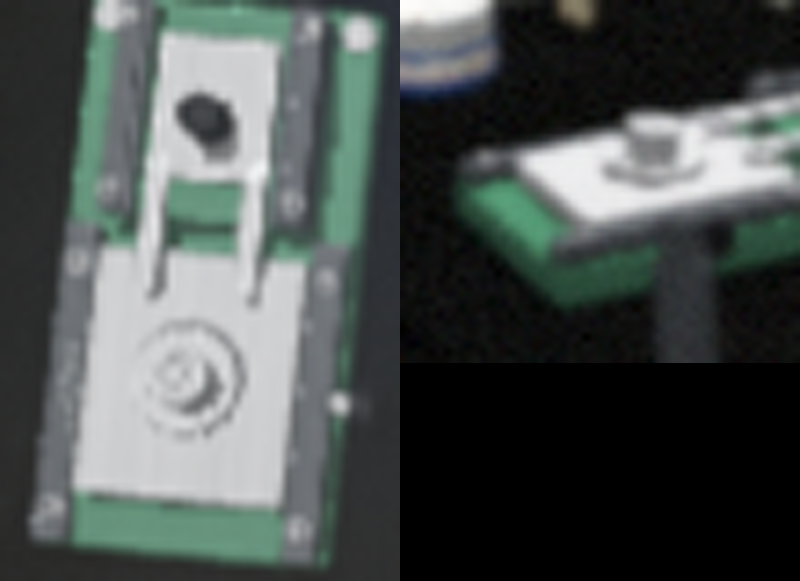

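Run:
```python
from h import *
for n in("scene12","top12"):
    c=load(n+".npz");D=c["depth"]
    H,W=D.shape;P=np.zeros((H,W,3))
    b=(150,215,150,215) if n[0]=="s" else (140,180,180,235)
    x0,x1,y0,y1=b
    for v in range(y0,y1):
        for u in range(x0,x1):
            o,d=ray(c,u,v);P[v,u]=o+d*D[v,u]
    Q=P[y0:y1,x0:x1].reshape(-1,3)
    ctr=np.array([.4955,.2418]);r=np.hypot(*(Q[:,:2]-ctr).T)
    ax=np.array([.9962,-.087]);bx=(Q[:,:2]-ctr)@ax;by=(Q[:,:2]-ctr)@np.array([.087,.9962])
    plate=(r>.029)&(r<.038)&(bx<.025)&(abs(by)<.036)&(abs(Q[:,2]-.032)<.012)
    print(n,"plate",np.median(Q[plate,2]).round(4),plate.sum(),Q[plate,2].std().round(4))
    top=(r<.011)&(Q[:,2]>.044);print(" top",np.median(Q[top,2]).round(4),top.sum(),Q[top,2].std().round(4))
    fl=(r>.016)&(r<.021)&(Q[:,2]<.046)&(Q[:,2]>.02);print(" flange",np.median(Q[fl,2]).round(4),fl.sum())
    for nm,s in(("+x",bx>.008),("-x",bx<-.008),("+y",by>.008),("-y",by<-.008)): print("  ",nm,np.median(Q[fl&s,2]).round(4),(fl&s).sum())
```

```text
scene12 plate 0.0343 39 0.0011
 top 0.0554 12 0.002
 flange 0.0369 18
   +x 0.0362 6
   -x 0.0419 6
   +y 0.0422 3
   -y 0.0364 11
top12 plate 0.0315 131 0.0022
 top 0.0541 35 0.0026
 flange 0.0384 54
   +x 0.0375 16
   -x 0.0393 23
   +y 0.0386 18
   -y 0.0382 20
```

Run:
```python
from h import *
c=load("top12.npz")
a=c["image"][190:222,143:178,::-1]
cv2.imwrite("pics/z13.png",cv2.resize(a,None,fx=18,fy=18,interpolation=cv2.INTER_CUBIC))
for z in(.051,.056):print(onz(c,160.0,207.0,z).round(4))
print([np.round(proj(c,(.4967,.2415,z)),1) for z in(.051,.035,.032)])
print([np.round(proj(c,(.4955+dx,.2418+dy,.035)),1) for dx,dy in((.023,0),(-.023,0),(0,.023),(0,-.023))])
s=load("scene12.npz")
cv2.imwrite("pics/zs13.png",cv2.resize(s["image"][165:195,180:215,::-1],None,fx=20,fy=20,interpolation=cv2.INTER_CUBIC))
```

```text
[0.4934 0.2378 0.051 ]
[0.4932 0.2366 0.056 ]
[array([158.9, 206. ]), array([160.1, 206.3]), array([160.4, 206.3])]
[array([160.2, 199.4]), array([159.9, 214. ]), array([152.8, 206.6]), array([167.3, 206.7])]
```

View pics/z13.png

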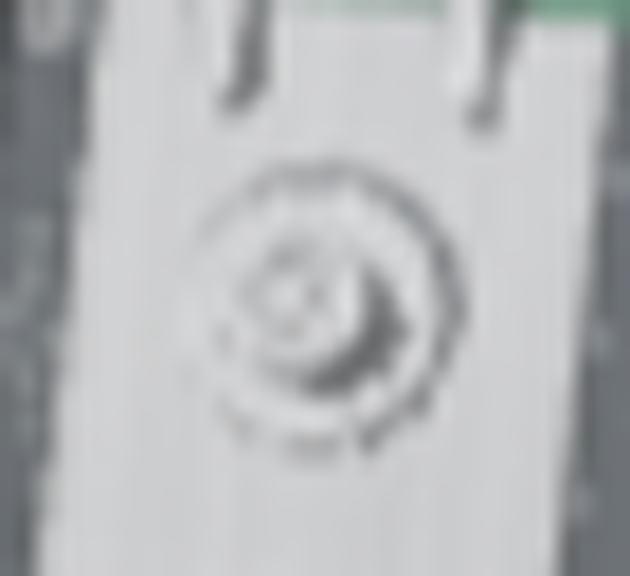

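View pics/zs13.png

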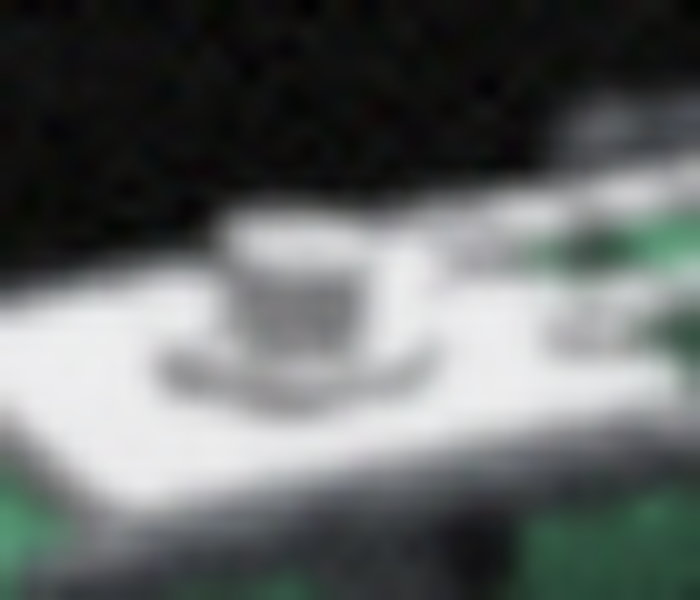

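```bash
python3 -c "
from h import *
shift((.4957,.2418,.18))"
```

```text
pos [ 0.4298 -0.0337  0.2126] yaw y -5.08 f [-0.01  0.04  0.24] w 0.0458 t 13.65
[280.3  41.2  32.8]
```

{"op": "step_arm", "data": {
  "rows": [0.45,40,5,0,0,0.45,80,12,0,0,0.45,120,18,0,0,0.45,160,24,0,0,0.45,200,30,0,0,0.45,240,36,10,0,0.45,280,41,30,0,0.45,280,41,30,0,0.45,280,41,30,0,0.45,280,41,30,0]
}}

```text
time: 14.48
position: [0.494, 0.243, 0.1819]
ee_rot: [[0.084, 0.996, -0.001], [0.996, -0.084, -0.0], [-0.001, -0.001, -1.0]]
force: [0.2, 0.6, 0.4]
grip_width: 0.0414
```

{"op": "step_arm", "data": {
  "rows": [0.45,0,0,0,0,0.45,0,0,0,0,0.45,0,0,0,0,0.45,0,0,0,0,0.45,0,0,0,0,0.45,0,0,0,0]
}}

```text
time: 14.98
position: [0.4949, 0.2412, 0.1826]
ee_rot: [[0.088, 0.996, 0.0], [0.996, -0.088, 0.0], [0.0, 0.0, -1.0]]
force: [0.5, 0.2, 0.3]
grip_width: 0.0415
```

```bash
python3 -c "
from h import *
shift((.4957,.2418,.07))"
```

```text
pos [0.4949 0.2412 0.1826] yaw y -5.02 f [0.45 0.25 0.3 ] w 0.0415 t 14.9833
[  0.6   0.7 112.6]
```

Lower to just over the boss, then to z≈0.043 with the settled pose.

{"op": "step_arm", "data": {
  "rows": [0.45,0.5,0.7,35,0,0.42,0.5,0.7,70,0,0.42,0.5,0.7,100,0,0.42,0.5,0.7,112,0,0.42,0.5,0.7,112,0,0.42,0.5,0.7,112,0,0.42,0.5,0.7,112,0,0.42,0.5,0.7,112,0,0.42,0.5,0.7,112,0,0.42,0.5,0.7,112,0]
}}

```text
time: 15.82
position: [0.4961, 0.2423, 0.0713]
ee_rot: [[0.087, 0.996, 0.002], [0.996, -0.087, 0.001], [0.001, 0.002, -1.0]]
force: [0.6, 0.4, 0.1]
grip_width: 0.0386
```

{"op": "step_arm", "data": {
  "rows": [0.42,0,0,10,0,0.42,0,0,18,0,0.42,0,0,24,0,0.42,0,0,26.5,0,0.42,0,0,26.5,0,0.42,0,0,26.5,0,0.42,0,0,26.5,0,0.42,0,0,26.5,0]
}}

```text
time: 16.48
position: [0.4958, 0.2421, 0.0441]
ee_rot: [[0.087, 0.996, 0.001], [0.996, -0.087, 0.0], [0.0, 0.001, -1.0]]
force: [-0.2, -0.8, -0.3]
grip_width: 0.0384
```

```bash
python3 look.py 14
```

```text
pos [0.4958 0.2421 0.0441] yaw y -4.98 f [-0.16 -0.8  -0.31] w 0.0384 t 16.4833
[-0.6  0.9  2.1]
```

View pics/p14.png

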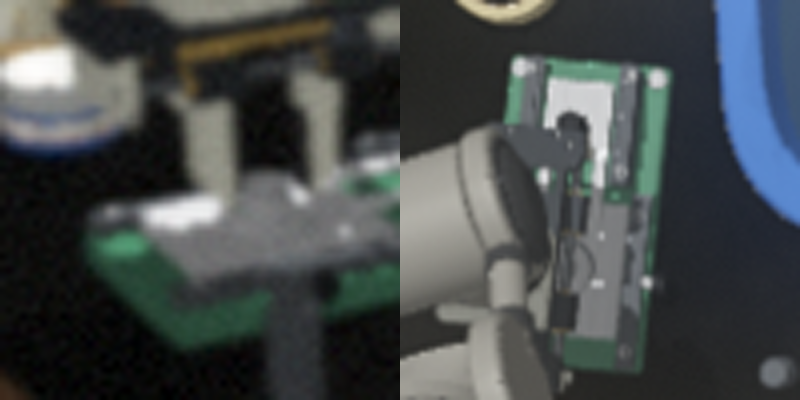

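{"op": "step_arm", "data": {
  "rows": [0.42,0,1,0,0,0.42,0,2,0,0,0.42,0,3,0,0,0.42,0,4,0,0,0.42,0,4.5,0,0,0.42,0,5,0,0,0.42,0,5,0,0]
}}

```text
time: 17.17
position: [0.5006, 0.2416, 0.0437]
ee_rot: [[0.087, 0.996, 0.0], [0.996, -0.087, 0.0], [0.0, 0.0, -1.0]]
force: [0.1, 0.4, -0.2]
grip_width: 0.0383
```

{"op": "step_arm", "data": {
  "rows": [0.42,0,0.4,0,0,0.42,0,0.8,0,0,0.42,0,1,0,0,0.42,0,1,0,0]
}}

```text
time: 17.5
position: [0.5013, 0.2415, 0.0437]
ee_rot: [[0.087, 0.996, -0.0], [0.996, -0.087, -0.0], [-0.0, -0.0, -1.0]]
force: [-1.5, 0.1, 0.5]
grip_width: 0.0381
```

{"op": "step_arm", "data": {
  "rows": [0.42,0,0.4,0,0,0.42,0,0.8,0,0,0.42,0,1,0,0,0.42,0,1,0,0]
}}

```text
time: 17.83
position: [0.5024, 0.2415, 0.0437]
ee_rot: [[0.087, 0.996, -0.0], [0.996, -0.087, 0.0], [0.0, -0.0, -1.0]]
force: [-1.1, 0.6, -0.2]
grip_width: 0.0384
```

{"op": "step_arm", "data": {
  "rows": [0.42,0,0.3,0,0,0.42,0,0.6,0,0,0.42,0,0.8,0,0,0.42,0,0.8,0,0]
}}

```text
time: 18.17
position: [0.5028, 0.2413, 0.0437]
ee_rot: [[0.087, 0.996, -0.001], [0.996, -0.087, -0.0], [-0.0, -0.001, -1.0]]
force: [-3.5, 0.3, 1.9]
grip_width: 0.0384
```

{"op": "step_arm", "data": {
  "rows": [0.42,0,0.3,0,0,0.42,0,0.6,0,0,0.42,0,0.8,0,0,0.42,0,0.8,0,0]
}}

```text
time: 18.5
position: [0.503, 0.2412, 0.0436]
ee_rot: [[0.087, 0.996, -0.002], [0.996, -0.087, -0.0], [-0.001, -0.002, -1.0]]
force: [-6.8, 0.0, 3.3]
grip_width: 0.0388
```

```bash
python3 look.py 15
python3 - <<'E'
from h import *
s=load("scene15.npz")
cv2.imwrite("pics/zs15.png",cv2.resize(s["image"][160:195,170:215,::-1],None,fx=16,fy=16,interpolation=cv2.INTER_CUBIC))
E
```

```text
pos [0.503  0.2412 0.0436] yaw y -4.97 f [-6.79  0.05  3.3 ] w 0.0388 t 18.5
[-0.2 -6.3  1.6]
```

View pics/zs15.png

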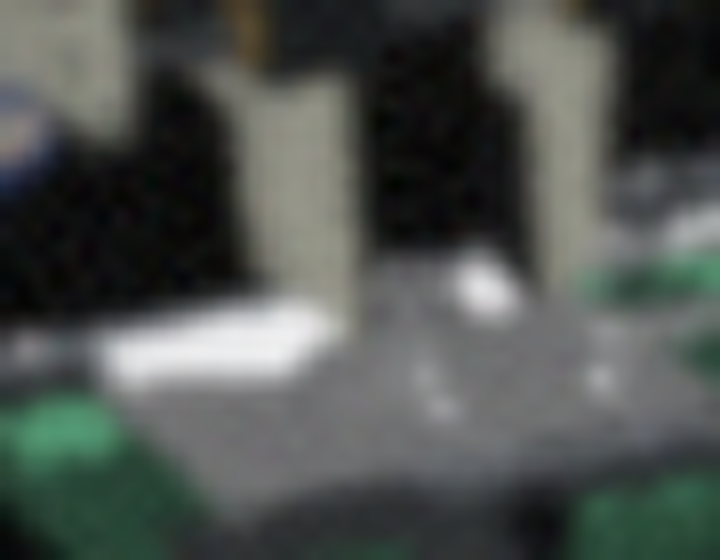

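{"op": "step_arm", "data": {
  "rows": [0.42,0,-1.5,0,0,0.42,0,-3,0,0,0.42,0,-4,0,0,0.42,0,-4,-20,0,0.42,0,-4,-60,0,0.42,0,-4,-90,0,0.42,0,-4,-130,0,0.42,0,-4,-130,0]
}}

```text
time: 19.27
position: [0.5043, 0.243, 0.1817]
ee_rot: [[0.087, 0.996, 0.014], [0.996, -0.087, 0.005], [0.006, 0.014, -1.0]]
force: [1.2, 1.2, 0.9]
grip_width: 0.0384
```

{"op": "step_arm", "data": {
  "rows": [0.42,-40,-5,0,0,0.42,-80,-12,0,0,0.42,-120,-18,0,0,0.42,-160,-24,0,0,0.42,-200,-30,0,0,0.42,-240,-36,0,0,0.42,-240,-36,0,0]
}}

```text
time: 19.85
position: [0.4427, -0.0001, 0.174]
ee_rot: [[0.092, 0.996, 0.001], [0.996, -0.092, -0.003], [-0.002, 0.001, -1.0]]
force: [0.6, 0.2, 0.2]
grip_width: 0.0386
```

```bash
cat > chk.py <<'E'
import sys
from h import *
from cell import bot
k=sys.argv[1]
for n in("scene","top"): np.savez(n+k+".npz",**bot.capture(n))
a=load("top%s.npz"%k)["image"][190:222,143:178,::-1];b=load("scene%s.npz"%k)["image"][162:194,180:215,::-1]
f=lambda x:cv2.resize(x,(400,int(400*x.shape[0]/x.shape[1])),interpolation=cv2.INTER_CUBIC)
cv2.imwrite("pics/z%s.png"%k,np.hstack([f(a),f(b)]))
for n in("scene","top"):
    c=load(n+k+".npz");D=c["depth"];x0,x1,y0,y1=(150,215,150,215) if n[0]=="s" else (140,180,180,235)
    P=[]
    for v in range(y0,y1):
        for u in range(x0,x1):
            o,d=ray(c,u,v);P.append(o+d*D[v,u])
    Q=np.array(P);ctr=np.array([.4965,.2415]);q=Q[:,:2]-ctr;r=np.hypot(*q.T);bx=q@[.9962,-.087];by=q@[.087,.9962]
    pl=(r>.029)&(r<.038)&(bx<.025)&(abs(by)<.036)&(abs(Q[:,2]-.032)<.012)
    z0=np.median(Q[pl,2]);top=(r<.011)&(Q[:,2]>.044);fl=(r>.016)&(r<.021)&(Q[:,2]<.046)&(Q[:,2]>.02)
    print(n,"plate",z0.round(4),"top+",(np.median(Q[top,2])-z0).round(4),"fl+",(np.median(Q[fl,2])-z0).round(4),{m:((np.median(Q[fl&s,2])-z0).round(4),(fl&s).sum()) for m,s in(("+x",bx>.008),("-x",bx<-.008),("+y",by>.008),("-y",by<-.008))})
E
python3 chk.py 16
```

```text
scene plate 0.0342 top+ 0.0177 fl+ 0.0022 {'+x': (np.float64(0.0027), np.int64(5)), '-x': (np.float64(0.0029), np.int64(10)), '+y': (np.float64(0.0022), np.int64(2)), '-y': (np.float64(0.002), np.int64(11))}
top plate 0.0318 top+ 0.0184 fl+ 0.0021 {'+x': (np.float64(0.0027), np.int64(23)), '-x': (np.float64(0.0014), np.int64(20)), '+y': (np.float64(0.0019), np.int64(16)), '-y': (np.float64(0.0046), np.int64(27))}
```

View pics/z16.png

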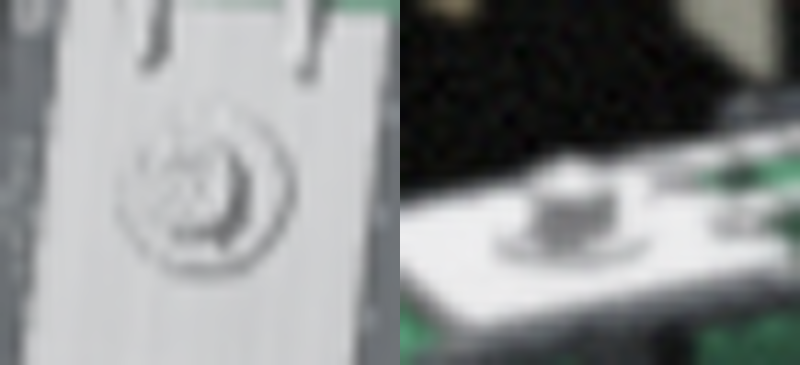

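Run:
```python
from h import *
t=load("top16.npz");s=load("scene16.npz")
a=t["image"][162:186,150:177,::-1];b=s["image"][150:186,205:245,::-1]
f=lambda x:cv2.resize(x,(400,int(400*x.shape[0]/x.shape[1])),interpolation=cv2.INTER_NEAREST)
a,b=f(a),f(b);h=max(len(a),len(b));p=lambda x:cv2.copyMakeBorder(x,0,h-len(x),0,0,0)
cv2.imwrite("pics/k16.png",np.hstack([p(a),p(b)]))
g=t["image"].astype(int).sum(2)
m=np.zeros(g.shape,np.uint8);m[164:182,155:172]=g[164:182,155:172]<150
n,l,st,ce=cv2.connectedComponentsWithStats(m)
for i in range(1,n):
  if st[i][4]>8: print(st[i],ce[i],onz(t,*ce[i],.071).round(4),onz(t,*ce[i],.06).round(4))
u0,v0=[int(x) for x in ce[1:][np.argmax(st[1:,4])]]
D=t["depth"]
for v in range(v0-5,v0+6): print([ "%.0f"%(1000*(ray(t,u,v)[0]+ray(t,u,v)[1]*D[v,u])[2]) for u in range(u0-7,u0+8)])
shift((.4967,.2415,.2))
```

```text
['39', '41', '43', '41', '40', '39', '43', '39', '39', '40', '42', '42', '41', '43', '41']
['42', '39', '43', '40', '44', '42', '41', '42', '38', '41', '42', '41', '43', '44', '42']
['40', '39', '71', '71', '75', '68', '38', '39', '39', '44', '39', '43', '43', '42', '46']
['41', '73', '72', '71', '69', '69', '69', '47', '44', '45', '42', '44', '42', '42', '43']
['39', '69', '66', '64', '69', '67', '74', '64', '44', '43', '1238', '39', '43', '43', '36']
['41', '72', '70', '68', '68', '69', '68', '64', '46', '38', '47', '40', '42', '39', '39']
['43', '68', '68', '72', '68', '70', '72', '63', '51', '43', '43', '44', '42', '40', '41']
['47', '42', '71', '71', '69', '69', '63', '50', '46', '45', '43', '42', '41', '41', '38']
['37', '43', '38', '43', '48', '43', '49', '50', '42', '43', '43', '42', '45', '42', '42']
['44', '43', '42', '42', '39', '42', '44', '41', '39', '42', '40', '43', '38', '43', '40']
['43', '39', '41', '39', '45', '42', '41', '40', '43', '45', '38', '39', '40', '43', '37']
pos [0.4439 0.0041 0.1741] yaw y -5.21 f [ 0.31  0.   -0.15] w 0.0386 t 19.95
[241.2  31.1 -25.8]
```

View pics/k16.png

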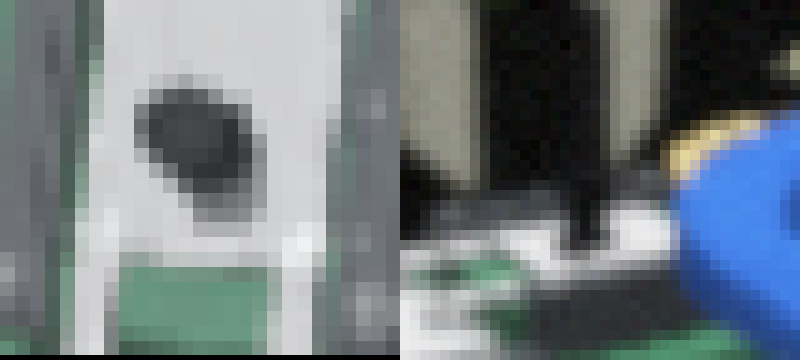

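Run:
```python
from h import *
for k in("11","12","16"):
    t=load("top%s.npz"%k);D=t["depth"];P=[]
    for v in range(162,184):
        for u in range(153,173):
            o,d=ray(t,u,v);p=o+d*D[v,u]
            if .06<p[2]<.08:P.append([u,v,*p])
    P=np.array(P);c=P[:,:2].mean(0);print(len(P),c,onz(t,*c,.070).round(4),(P[:,2:4].max(0)-P[:,2:4].min(0)).round(4))
```

```text
36 [161.86111111 170.61111111] [0.6047 0.2302 0.07  ] [0.0166 0.0195]
35 [161.8        170.62857143] [0.6047 0.2304 0.07  ] [0.0163 0.0202]
36 [161.86111111 170.61111111] [0.6047 0.2302 0.07  ] [0.016  0.0177]
```

```bash
python3 -c "
from h import *
shift((.6047,.2308,.165))"
```

```text
pos [0.4439 0.0041 0.1741] yaw y -5.21 f [ 0.31  0.   -0.15] w 0.0386 t 19.95
[240.4 139.6   9.4]
```

{"op": "step_arm", "data": {
  "rows": [0.42,30,15,-10,0,0.42,65,35,-10,0,0.42,100,55,-10,0,0.42,135,75,-10,0,0.42,170,95,-5,0,0.42,205,115,0,0,0.42,240,139,0,0,0.42,240,139,0,0,0.42,240,139,0,0,0.42,240,139,0,0]
}}

```text
time: 20.78
position: [0.6019, 0.234, 0.173]
ee_rot: [[0.084, 0.996, -0.001], [0.996, -0.084, -0.0], [-0.001, -0.001, -1.0]]
force: [-1.1, -0.3, 0.3]
grip_width: 0.0385
```

{"op": "step_arm", "data": {
  "rows": [0.42,0,0,0,0,0.42,0,0,0,0,0.42,0,0,0,0,0.42,0,0,0,0,0.42,0,0,0,0]
}}

```text
time: 21.2
position: [0.6028, 0.2322, 0.1743]
ee_rot: [[0.088, 0.996, 0.001], [0.996, -0.088, 0.0], [0.0, 0.001, -1.0]]
force: [-0.2, -0.1, -0.2]
grip_width: 0.0384
```

```bash
python3 -c "
from h import *
shift((.6047,.2306,.085))"
```

```text
pos [0.6028 0.2322 0.1743] yaw y -5.02 f [-0.25 -0.1  -0.23] w 0.0384 t 21.2
[-1.5  2.  89.3]
```

{"op": "step_arm", "data": {
  "rows": [0.42,-1.5,2,35,0,0.42,-1.5,2,70,0,0.42,-1.5,2,89,0,0.42,-1.5,2,89,0,0.42,-1.5,2,89,0,0.42,-1.5,2,89,0,0.42,-1.5,2,89,0]
}}

```text
time: 21.78
position: [0.606, 0.2314, 0.0872]
ee_rot: [[0.087, 0.996, 0.004], [0.996, -0.087, 0.001], [0.001, 0.004, -1.0]]
force: [0.4, 0.3, 0.5]
grip_width: 0.0385
```

Run:
```python
from h import *
shift((.6047,.2306,.055))
from cell import bot
c=bot.capture("scene");d=bot.capture("top")
f=lambda x:cv2.resize(x,(400,400),interpolation=cv2.INTER_CUBIC)
cv2.imwrite("pics/k17.png",np.hstack([f(c["image"][130:190,190:250,::-1]),f(d["image"][145:225,125:205,::-1])]))
```

```text
pos [0.606  0.2314 0.0872] yaw y -4.98 f [0.36 0.34 0.51] w 0.0385 t 21.7833
[-0.9 -1.3 32.2]
```

View pics/k17.png

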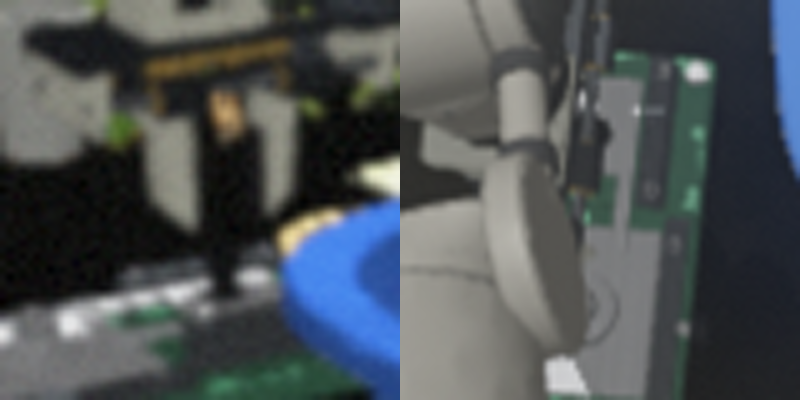

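The scene view shows the knob at (225,270), midway between the fingers. I'll go down to z≈0.055.

{"op": "step_arm", "data": {
  "rows": [0.42,0,0,10,0,0.42,0,0,20,0,0.42,0,0,30,0,0.42,0,0,30,0,0.42,0,0,30,0,0.42,0,0,30,0,0.42,0,0,30,0]
}}

```text
time: 22.47
position: [0.6049, 0.2312, 0.0551]
ee_rot: [[0.087, 0.996, 0.001], [0.996, -0.087, 0.0], [0.0, 0.001, -1.0]]
force: [-0.1, -0.7, 0.4]
grip_width: 0.0386
```

Run:
```python
from h import *
shift((.6047,.2306,.055))
```

```text
pos [0.6049 0.2312 0.0551] yaw y -4.97 f [-0.06 -0.73  0.44] w 0.0386 t 22.4667
[-0.6 -0.2  0.1]
```

{"op": "step_arm", "data": {
  "rows": [0.28,0,0,0,0,0.28,0,0,0,0,0.28,0,0,0,0,0.28,0,0,0,0,0.28,0,-4,0,0,0.28,0,-8,0,0,0.28,0,-12,0,0,0.28,0,-16,0,0,0.28,0,-20,0,0,0.28,0,-20,0,0]
}}

```text
time: 23.3
position: [0.5838, 0.2329, 0.055]
ee_rot: [[0.086, 0.996, -0.001], [0.996, -0.086, -0.0], [-0.0, -0.001, -1.0]]
force: [0.6, -0.8, 1.0]
grip_width: 0.0256
```

{"op": "step_arm", "data": {
  "rows": [0.28,0,-4,0,0,0.28,0,-8,0,0,0.28,0,-12,0,0,0.28,0,-16,0,0,0.28,0,-20,0,0,0.28,0,-24,0,0,0.28,0,-28,0,0,0.28,0,-28,0,0]
}}

```text
time: 23.97
position: [0.5557, 0.2354, 0.0548]
ee_rot: [[0.086, 0.996, -0.001], [0.996, -0.086, -0.0], [-0.0, -0.001, -1.0]]
force: [0.7, -0.1, -0.3]
grip_width: 0.0258
```

```bash
python3 look.py 18
```

```text
pos [0.5557 0.2354 0.0548] yaw y -4.96 f [ 0.69 -0.06 -0.32] w 0.0258 t 23.9667
[  1.  -59.3  12.9]
```

View pics/p18.png

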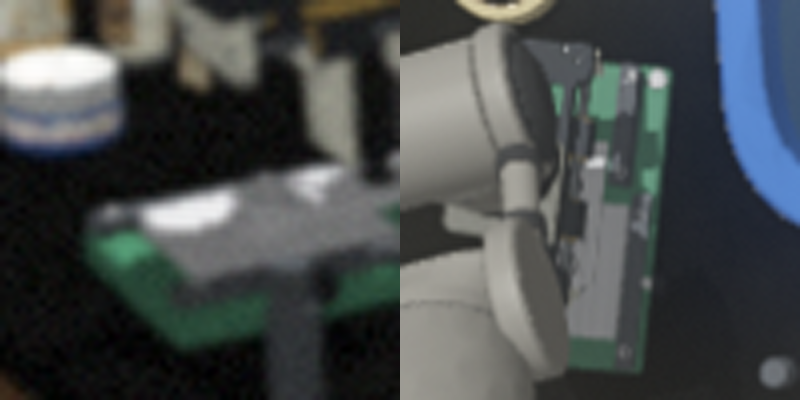

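{"op": "step_arm", "data": {
  "rows": [0.28,0,-3,0,0,0.28,0,-6,0,0,0.28,0,-9,0,0,0.28,0,-11,0,0,0.28,0,-11,0,0]
}}

```text
time: 24.48
position: [0.5451, 0.2362, 0.0546]
ee_rot: [[0.087, 0.996, -0.001], [0.996, -0.087, -0.0], [-0.0, -0.001, -1.0]]
force: [1.3, -0.3, -1.3]
grip_width: 0.0259
```

{"op": "step_arm", "data": {
  "rows": [0.28,0,-1,0,0,0.28,0,-2,0,0,0.28,0,-2,0,0]
}}

```text
time: 24.73
position: [0.5449, 0.2362, 0.0547]
ee_rot: [[0.087, 0.996, 0.002], [0.996, -0.087, 0.0], [0.0, 0.002, -1.0]]
force: [5.4, 0.3, -4.4]
grip_width: 0.0261
```

{"op": "step_arm", "data": {
  "rows": [0.28,0,-1,0,0,0.28,0,-2,0,0,0.28,0,-2,0,0]
}}

```text
time: 24.98
position: [0.5447, 0.2363, 0.0548]
ee_rot: [[0.087, 0.996, 0.006], [0.996, -0.087, 0.0], [0.001, 0.006, -1.0]]
force: [12.4, -1.7, -9.3]
grip_width: 0.0258
```

{"op": "step_arm", "data": {
  "rows": [0.28,0,-0.5,0,0,0.28,0,-1,0,0,0.28,0,-1,0,0]
}}

```text
time: 25.23
position: [0.5447, 0.2363, 0.0548]
ee_rot: [[0.087, 0.996, 0.008], [0.996, -0.087, 0.001], [0.001, 0.008, -1.0]]
force: [16.2, -2.1, -11.3]
grip_width: 0.0259
```

{"op": "step_arm", "data": {
  "rows": [0.28,0,3,0,0,0.28,0,6,0,0,0.33,0,6,0,0,0.36,0,6,0,0,0.4,0,7,0,0,0.4,0,7,0,0]
}}

```text
time: 25.73
position: [0.5475, 0.2361, 0.0548]
ee_rot: [[0.086, 0.996, -0.0], [0.996, -0.086, 0.0], [0.0, -0.0, -1.0]]
force: [0.6, -0.3, 0.1]
grip_width: 0.0363
```

{"op": "step_arm", "data": {
  "rows": [0.42,0,0,-15,0,0.42,0,0,-40,0,0.42,0,0,-80,0,0.42,0,0,-120,0,0.42,0,0,-140,0,0.42,0,0,-140,0]
}}

```text
time: 26.23
position: [0.5501, 0.2369, 0.2009]
ee_rot: [[0.086, 0.996, 0.01], [0.996, -0.086, 0.003], [0.004, 0.01, -1.0]]
force: [0.1, -0.4, 0.6]
grip_width: 0.0386
```

{"op": "step_arm", "data": {
  "rows": [0.42,-40,-15,0,0,0.42,-80,-30,0,0,0.42,-120,-45,0,0,0.42,-160,-60,0,0,0.42,-200,-75,0,0,0.42,-240,-90,0,0,0.42,-280,-100,0,0,0.42,-280,-100,0,0,0.42,-280,-100,0,0]
}}

```text
time: 26.98
position: [0.4228, -0.036, 0.1944]
ee_rot: [[0.091, 0.996, -0.001], [0.996, -0.091, 0.0], [0.0, -0.001, -1.0]]
force: [0.6, -0.5, 0.0]
grip_width: 0.0386
```

```bash
python3 chk.py 20
python3 - <<'E'
from h import *
t=load("top20.npz");D=t["depth"];P=[]
for v in range(165,205):
    for u in range(150,173):
        o,d=ray(t,u,v);p=o+d*D[v,u]
        if .06<p[2]<.08:P.append([u,v])
P=np.array(P);print(len(P))
if len(P):
    c=P.mean(0);k=onz(t,*c,.070);print("knob",k.round(4),"travel from start",np.hypot(*(k[:2]-[.6047,.2303])))
cv2.imwrite("pics/e20.png",cv2.resize(t["image"][145:240,130:195,::-1],None,fx=6,fy=6,interpolation=cv2.INTER_CUBIC))
cv2.imwrite("pics/f20.png",cv2.resize(load("scene20.npz")["image"][120:320,140:400,::-1],None,fx=3,fy=3))
shift()
E
```

```text
scene plate 0.0347 top+ 0.0181 fl+ 0.002 {'+x': (np.float64(0.0006), np.int64(4)), '-x': (np.float64(0.002), np.int64(6)), '+y': (np.float64(0.0021), np.int64(3)), '-y': (np.float64(0.0006), np.int64(8))}
top plate 0.0326 top+ 0.0173 fl+ 0.0026 {'+x': (np.float64(0.0017), np.int64(19)), '-x': (np.float64(0.0011), np.int64(23)), '+y': (np.float64(0.0049), np.int64(21)), '-y': (np.float64(0.0033), np.int64(16))}
36
knob [0.5471 0.235  0.07  ] travel from start 0.05775172454180653
pos [ 0.4239 -0.0338  0.1944] yaw y -5.03 f [-0.09  0.27  0.68] w 0.0386 t 27.0833
```

View pics/e20.png

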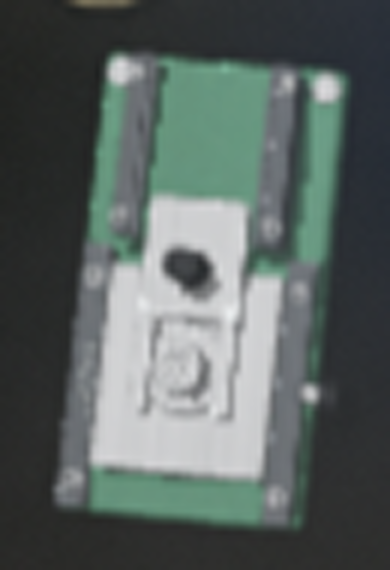

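View pics/f20.png

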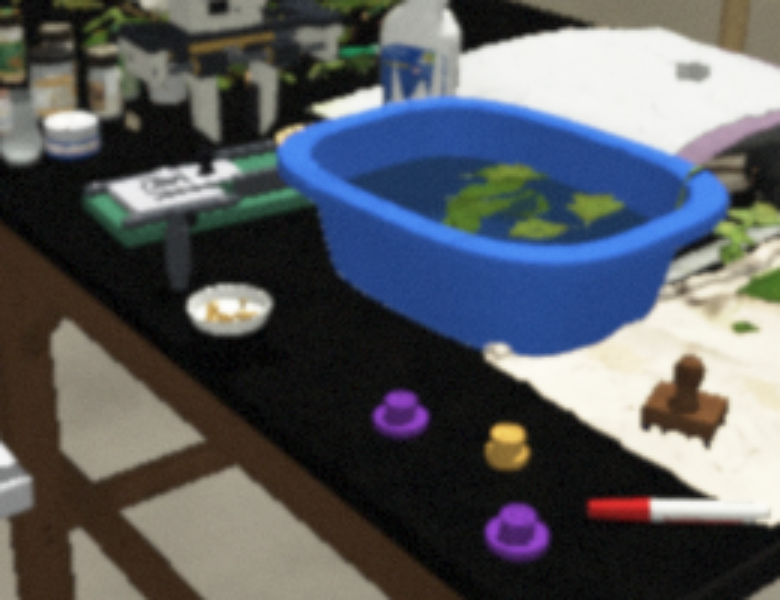

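{"op": "step_arm", "data": {
  "rows": [0.42,0,0,0,0,0.42,0,0,0,0,0.42,0,0,0,0,0.42,0,0,0,0]
}}

```text
time: 27.42
position: [0.4241, -0.0334, 0.1946]
ee_rot: [[0.085, 0.996, -0.0], [0.996, -0.085, 0.0], [0.0, -0.0, -1.0]]
force: [-0.5, 0.2, 0.5]
grip_width: 0.0385
```

```bash
python3 -c "
from cell import bot
print(bot.finish_job())"
```

```text
the job is handed in; nothing more can be done
None
```

The steel die is home in the pocket, the keeper fork is drawn forward to its stop over the flange, and I handed the job in at about 27 s. The hand-in gives no verdict.

- **Die:** I set it on the plate just short of the pocket and slid it in with the jaws loose around the boss. The first push left it tilted, with its leading edge down. A second push from behind dropped it in, with wrist forces up to about 7 N.
- **Fork:** I drew it by the knob, and it ran freely over the flange and then stopped dead. I pressed against the stop to about 16 N sideways (20 N in total), then let go and moved the arm clear.

**Last checks:**
- **Die height:** the boss top read about 17–18 mm above the plate and the flange about 2–2.6 mm, where home is 19 mm and 3 mm. In the last check the flange readings round the rim scattered by a few mm, with no consistent lean between the two views. In the check before the fork was drawn, the scene view showed it level.
- **Fork position:** by camera the knob moved 57.8 mm from its unknown starting point (0 to 5 mm forward). Its position on the bed works out at about 63 mm, against the 62 mm stop. The 58 mm limit is therefore met by these estimates rather than by a direct reading.
- **Other things:** the brass die, punch and dish look untouched in the last picture, though I did not measure them again.

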